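# Hold a detector module into the corner of its RF test fixture

### The arm

A 6-joint arm with a two-finger parallel gripper is mounted at the origin on the work surface. World frame = base frame: x ahead of the robot, y to its left, z up, the work surface at z = 0. Lengths are in mm, angles in rad, forces in N, time in s.
With the tool pointing down it reaches from about 275 to 750 mm from the base axis. Payload 10.2 kg.
Tool frame: the origin (TCP) lies on the centre line of the jaws, within the pads' length; the fingertips stand 17 mm ahead of it and the grasp point (between the pads) lies 2 mm behind it (ctrl.tip_extent is the distance from the TCP to the fingertips, in mm); z points along the fingers, y is the line along which they close (so a half turn about z gives the same grasp; the last joint's range is limited). The gripper opens to 85 mm and grips with 20 to 120 N. Pads are 22 mm wide; open, the fingers measure 114 mm over their backs; the gripper's body (76 mm by 85 mm) begins 54 mm behind the grasp point. The pads swing forward as they close: fully open they stand 13 mm farther back than shut.
Start: joints at [-1.51, 0.313, 1.498, -0, 1.331, -0.223], TCP at [146.99, -504.009, 217.194] pointing down, gripper open.
Joint ranges: [-2.94, 2.94], [-0.97, 2.17], [0.19, 2.56], [-1.23, 4.37], [0.02, 3.11], [-2.88, 2.88]. Speed limits (rad/s): [2.39, 2.39, 3.01, 3.14, 3.14, 3.14].

### API

Orientations are given as a unit quaternion [w, x, y, z].
In Python, from rig import sensors, capture, ctrl, cut_out, place_of gives the robot as it stands.
- The arm moves only by the shell command python3 -m jog 'ROWS' [FORCE]. ROWS is JSON, a list of rows, each a list of 3 entries, a list of its own where there are three numbers: the shift along the world's x, y, z in mm, then the turn, a rotation vector about the world's x, y, z in degrees, then the closure, from 0 (fully open) to 1 (shut). A call has exactly 8 rows; each row is the pose to reach, as a shift and turn from the pose commanded when the call began; what a row does not reach only later rows make up. A row lasts 1/12 s, in which the tool goes at most 41.7 mm and 7.16 degrees, less where a joint would pass 70% of its speed; a pose out of reach is approached as far as the arm can. A call with a gripper value outside its range is refused whole. The fingers move at their own pace and stop on an object; FORCE is the grip in N (left out, the last holds). Time passes only in rows, so rows that repeat a pose let the fingers close, or fill a call up. It gives the time, the measured TCP pose, the force and the opening at its end, in the units of the state.
- sensors.sense(): the state, without advancing time (a new reading comes with each control period).
- capture(name): name is "side" or "top" or "wrist"; returns a dict with "color" (400x640x3 uint8, blue, green, red), "z_map" (400x640 float32, mm along the optical axis (not along the pixel's ray), 0 where there is no reading), "camera_matrix" (3x3 intrinsics, pixels), "R" (3x3) and "t" (3): a world point X has camera coordinates R X + t. Camera axes: x right, y down, z forward; pixel columns grow to the right and rows downward; lengths in mm; the calibration is good to about 2 mm. A picture is of the moment at which its call begins.
- ctrl.finish_job(): hands the job in, once; it reports no verdict.
Trained networks look in a picture, given as the dict that the camera call returned (one of the last four; its "shot" number tells which), for a name from the list of things; names that differ only in an ending like _2 or _b are one class to them, and where a whole thing is asked for, a point or a joint stands for the part that bears it (a point fixed in the world has none). Each returns a list of dicts, best first, with "p" (0 to 1); they miss things now and then, are a little off and sometimes report something else, mostly with a low value. They report only what shows in the picture. A call takes as long as a camera call. They do not tell look-alikes from the thing itself.
- cut_out(picture, query): "region" (400x640 bool, what is visible of it) and "box" ([left, top, right, bottom] in pixels, round what is visible of it).
- place_of(picture, query): "centre" ([row, column] in pixels: a listed point, or the origin of a listed thing).
The state is a dict: "time_s": time; "joints": joint angles; "dq": joint speeds; "tau": joint torques, N m; "eef_pos": TCP position; "ee_rot": TCP orientation; "force": force on the tool from outside, world axes, zero at the start; "wrist_torque": the same for the moment, N m; "grip_width": opening from 0.0 (shut) to 1.0 (fully open).
Only numpy, scipy, OpenCV 4.12 (cv2) and the standard library are available. Lean on these libraries where they do the work, as an engineer would, in place of code of your own. Each camera call takes 0.05 s, during which the arm holds its last target. There are 200 camera calls.

### The job

Lift the detector module with the blue cover out of its pocket in the black tray and press it into the corner of the test fixture: lying flat on the plate, plain end hard against the end fence, long side hard against the side fence, jack pointing away from the end fence. Finish while still gripping it and pressing it firmly against both brass fences at once, as for a measurement sweep - do not let go. Do not ram the fences, and leave the other modules and the things on the bench where they are.

Things in the scene. Friction and masses are not known exactly. Their poses are not given: they have to be found in the camera images.
- module_blue_center (a point): centre of the module to test, half-way up (18 mm above its underside). Aluminium flange 70 x 50 x 10 mm (its x, y, z), blue cover 50 x 36 x 26 mm centred on top, brass jack at the -x end, 8 mm past the flange; the +x end is plain. Total height 36 mm, about 0.2 kg, z up. Starts flange down in a pocket of the tray; can be gripped by the cover's long sides, 36 mm apart along y
- tray: fixed black moulded tray, 194 x 170 x 14 mm; origin at the centre of its underside. Four fitted pockets 73 x 53 mm, 10 mm deep, 92 mm apart in x, 86 mm in y: a flange in its pocket is flush with the tray's top, the cover stands above. Modules lie along the tray's x. Which module is in which pocket changes; one is empty
- fixture_corner (a point): inner corner of the test fixture, on the plate's top (18 mm above the table), where the lines of the fences' inner faces meet. x points squarely at the end fence, y at the side fence, z up. The seated module's axes lie along these: plain +x end on the end fence, +y side on the side fence, jack to -x; its centre is then 35 mm to -x, 25 mm to -y, 18 mm up. Fences 8 mm high; all rigid, fixed
- fence_end: end fence of the fixture, brass bar 12 x 92 x 8 mm along the fixture's y, inner face to -x; origin at the centre of its underside, on the plate. The plate is grey, 184 x 152 mm, its centre 50 mm to -x and 35 mm to -y of the corner, with a copper area under the module's place. A bracket 22 mm high stands on it, 28 mm beyond this fence's inner face
- fence_side: side fence of the fixture, brass bar 100 x 12 x 8 mm along the fixture's x; its inner face looks to the fixture's -y. It stops 5 mm short of the end fence (corner relief). The origin is the centre of its underside
- module_blue: the same module, origin at the centre of its underside. Its flange slides on the plate and along the fences with ordinary metal friction, so it drags when pressed on them
- module_silver_center (a point): detector module of the same shape as the blue-covered one but with a silver (bare aluminium) cover, resting in another pocket of the tray; the point is at its centre, half-way up; a bystander
- module_black_center (a point): detector module of the same shape as the blue-covered one but with a black cover, resting in another pocket of the tray; the point is at its centre, half-way up; a bystander
- torque_wrench: steel open-end torque wrench, 150 mm long, lying behind the work; a bystander
- power_sensor: beige power sensor, 115 mm long with a steel connector nose, lying behind the work; a bystander
- loop_probe: blue hand-held loop probe, about 165 mm long, lying at the left; a bystander
- cap_dish: white dish for dust caps, 90 mm across, 25 mm high, behind the work; a bystander
- attenuator: dark finned attenuator block, 60 x 30 x 32 mm with a steel connector at each end, lying at the right; a bystander
- module_jack (a point): tip of the brass jack of the blue-covered module, 43 mm to -x of its centre and 5 mm above it
There are look-alikes about, which are no part of the job. What is shaped like the module_blue but pink is not meant.

How it is judged (in metres and radians):
On the way:
1. the blue-covered module is lifted out of the tray: gripped, upright and held clear above the tray, not touching it (z of module_blue_center in the frame of tray above 0.045 m and angle between module_blue_center's own z axis and vertical below 0.35 rad and contact force between module_blue and the fingers above 4 N and contact force between module_blue and tray below 0.1 N), for 0.2 s.
At the end, for the whole second after the job is handed in: Blue module flat in the corner: centre within 2 mm of the seated place, square within 2 degrees, upright within 3, jack away from the end fence; over 2 N on each fence, still gripped (over 4 N), at rest (under 10 mm/s). Other modules within 15 mm of their start, bench things within 20 mm (x of module_blue_center in the frame of fixture_corner between -0.037 and -0.033 m and y of module_blue_center in the frame of fixture_corner between -0.027 and -0.023 m and z of module_blue_center in the frame of fixture_corner between 0.016 and 0.02 m and angle between the x axis of module_blue_center and the x axis of fixture_corner, either way round below 0.035 rad and angle between module_blue_center's own z axis and vertical below 0.05 rad and contact force between module_blue and fence_end above 2 N and contact force between module_blue and fence_side above 2 N and contact force between module_blue and the fingers above 4 N and linear speed of module_blue below 0.01 m/s and distance of each of module_silver_center, module_black_center from where it was at the start of the episode below 0.015 m and distance of each of torque_wrench, power_sensor, loop_probe, cap_dish, attenuator from where it was at the start of the episode below 0.02 m and x of module_jack in the frame of fixture_corner below -0.06 m); the arm keeps its last pose, push and grip.
It fails at once if a fence is rammed: the module presses on it with more than 60 N (contact force between module_blue and fence_end above 60 N or contact force between module_blue and fence_side above 60 N).
It fails at once if another module is moved by more than 15 mm (distance of any of module_silver_center, module_black_center from where it was at the start of the episode above 0.015 m).
It fails at once if a thing on the bench is moved by more than 20 mm (distance of any of torque_wrench, power_sensor, loop_probe, cap_dish, attenuator from where it was at the start of the episode above 0.02 m).
It also fails if it takes over 67 s, if anything falls off the work surface, if the arm or the gripper's body presses on something with over 40 N, if the wrist force passes 120 N, or if a joint passes its speed limit or range.

## Working session

There is one attempt and no reset: what is moved stays moved. The work goes in short steps, Python scripts to look and compute and a shell command to move; the robot and the scene stay as the last step left them, time stands still between calls to the robot, and variables do not carry over. Pictures are saved under pics/ and viewed, on a budget of 10 in all, crops included, one or two more only if the job needs it, and the job is handed in when it is done.

```bash
mkdir -p pics
cat > h.py <<'E'
import numpy as np,cv2
from rig import sensors,capture,ctrl,cut_out,place_of
def w(p,u,v,Z=None):
    K=p["camera_matrix"];R=p["R"];t=p["t"]
    d=np.linalg.inv(K)@np.array([u,v,1.0])
    if Z is None:
        return R.T@(d*p["z_map"][int(round(v)),int(round(u))]-t)
    o=-R.T@t;r=R.T@d
    return o+r*(Z-o[2])/r[2]
E
python3 - <<'E'
from h import *
ps={n:capture(n) for n in("top","side")}
for n,p in ps.items():
    cv2.imwrite(f"pics/{n}1.png",p["color"])
    print(n,"cam",(-p["R"].T@p["t"]).round())
    for q,Z in(("module_blue_center",None),("module_silver_center",None),("module_black_center",None),("tray",0),("fixture_corner",18),("fence_end",18),("fence_side",18),("module_jack",None)):
        for r in place_of(p,q)[:3]:
            v,u=r["centre"];print(q,round(r["p"],2),np.round([u,v]),w(p,u,v).round(),w(p,u,v,{'module_jack':27,'tray':0}.get(q,Z or 22)).round(1))
print(sensors.sense())
E
```

```text
top cam [ 480.    7. 1205.]
module_blue_center 0.84 [236. 211.] [504. 275.  40.] [503.9 278.7  22. ]
module_blue_center 0.75 [198. 211.] [500. 399.  36.] [499.9 403.8  22. ]
module_blue_center 0.73 [202. 255.] [360. 380.  37.] [358.4 384.7  22. ]
module_silver_center 0.74 [244. 186.] [581. 253.  41.] [583.1 256.6  22. ]
module_black_center 0.74 [262. 218.] [483. 192.  38.] [483.2 194.8  22. ]
tray 0.84 [254. 198.] [546. 225.  13.] [547.  227.9   0. ]
fixture_corner 0.72 [154. 224.] [454. 547.  13.] [454.  545.2  18. ]
fixture_corner 0.64 [397. 204.] [ 540. -240.   26.] [ 540.  -242.1   18. ]
fixture_corner 0.37 [235. 210.] [504. 279.  39.] [504.9 283.6  18. ]
fence_end 0.5 [410. 203.] [ 543. -283.   25.] [ 543.1 -285.1   18. ]
fence_side 0.49 [397. 218.] [ 492. -243.   18.] [ 492.5 -243.4   18. ]
module_jack 0.79 [211. 266.] [322. 361.  -3.] [325.8 352.1  27. ]
module_jack 0.6 [180. 218.] [476. 469.   1.] [476.4 458.8  27. ]
module_jack 0.35 [373. 139.] [ 748. -161.   29.] [ 748.9 -161.    27. ]
side cam [ 273. 1362. 1225.]
module_blue_center 0.78 [314. 293.] [492. 444.  43.] [495.8 
[... 1169 characters left out ...]
17.] [455.9 295.3  27. ]
{'time_s': 0.9, 'joints': array([-1.51043460e+00,  3.12895198e-01,  1.49771287e+00, -8.29380821e-06,
        1.33097787e+00, -2.23392579e-01]), 'dq': array([ 0.00036239,  0.00098926, -0.00020517,  0.00176443,  0.00101574,
       -0.00013448]), 'tau': array([-1.23099293e-03, -4.12168407e+01, -2.59900796e+01, -2.84577236e-04,
        4.24246509e-04,  4.72560124e-07]), 'eef_pos': array([ 146.97023129, -504.01489929,  217.19178465]), 'ee_rot': array([ 3.01758427e-06,  9.89952169e-01,  1.41402629e-01, -4.28817405e-06]), 'force': array([-0.25703819,  1.08239984,  0.59252685]), 'wrist_torque': array([ 0.01150892, -0.01390162,  0.0227866 ]), 'grip_width': 0.9985251183967189}
```

Run:
```python
from h import *
p=capture("top");c=p["color"]
a=cv2.resize(c[150:290,150:310],None,fx=5,fy=5,interpolation=2)[:600]
cv2.imwrite("pics/a.png",cv2.resize(c[150:270,140:300],None,fx=5,fy=5,interpolation=2))
cv2.imwrite("pics/b.png",cv2.resize(c[150:270,340:500],None,fx=5,fy=5,interpolation=2))
```

```text
(no output)
```

View pics/a.png

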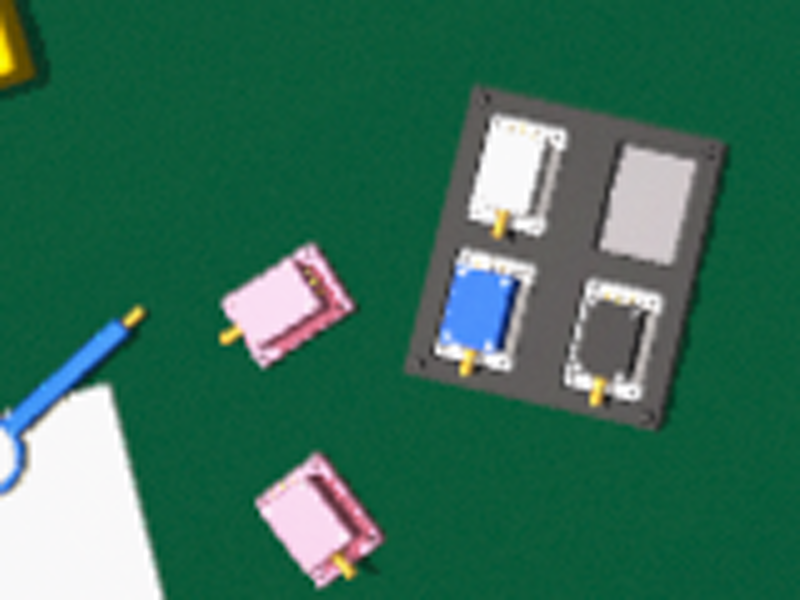

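View pics/b.png

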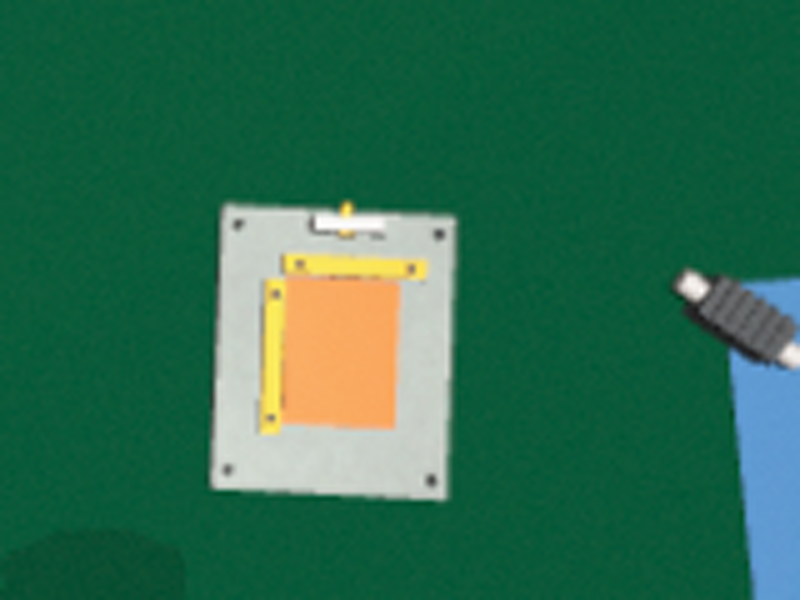

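View pics/side1.png

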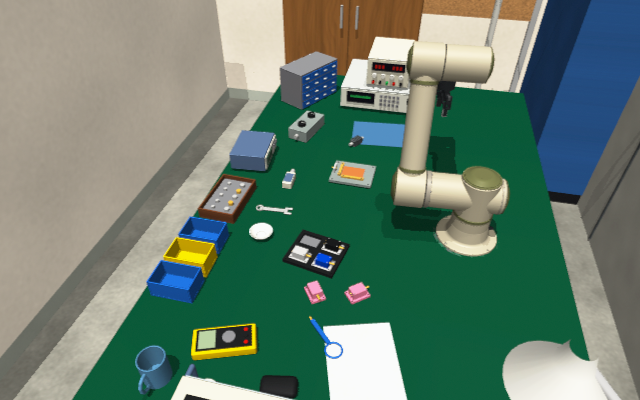

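The top view shows the blue-covered module in the tray's near-left pocket at (236,211), jack towards the robot. The two pink modules at (198,211) and (202,255) are the look-alikes, so the blue one is the target. The fixture is at (397,204), end fence towards +x and side fence towards +y. Next I measure the yaws.

```bash
cat > m.py <<'E'
from h import *
p=capture("top");c=p["color"].astype(int);b,g,r=c[...,0],c[...,1],c[...,2]
def rect(m,Z,name):
    n,l,s,ce=cv2.connectedComponentsWithStats(m.astype(np.uint8)); 
    k=1+np.argmax(s[1:,4]); v,u=np.nonzero(l==k)
    P=np.array([w(p,x,y,Z)[:2] for x,y in zip(u,v)],np.float32)
    q=cv2.minAreaRect(P);bx=cv2.boxPoints(q);e=max((bx[1]-bx[0],bx[2]-bx[1]),key=np.linalg.norm)
    e=e*np.sign(e[0]);print(name,"centre",np.round(q[0],1),"size",np.round(q[1],1),"yaw",np.degrees(np.arctan2(e[1],e[0])).round(2),"mean",P.mean(0).round(1))
def win(u0,u1,v0,v1):
    m=np.zeros(b.shape,bool);m[v0:v1,u0:u1]=1;return m
rect((b>150)&(r<110)&win(222,250,195,230),40,"bluecover")
rect((g<b+30)&win(215,290,160,240),14,"tray")
rect((g<b+30)&win(375,440,185,255),18,"plate")
ye=(r>150)&(g>120)&(b<120)&(g-b>60)&(r-g<70)
rect(ye&win(394,428,198,208)&win(390,430,198,208),26,"fence_end")
rect(ye&win(390,398,204,240),26,"fence_side")
rect((r>180)&(r-g>70)&win(394,425,203,240),18,"copper")
for q in("tray","fence_end","fence_side"):
    x=cut_out(p,q)
    for y in x[:1]: print(q,y["p"],y["box"]);
E
python3 m.py
```

```text
bluecover centre [501.9 279.9] size [37.3 48.7] yaw -11.74 mean [501.5 279.3]
tray centre [537.2 226.8] size [178.7 198.4] yaw -11.25 mean [537.3 226.8]
plate centre [ 489.3 -274.2] size [159.6 188.6] yaw -1.39 mean [ 484.8 -274.2]
fence_end centre [ 543.4 -285.1] size [87.9 11.8] yaw 88.54 mean [ 543.6 -284.7]
fence_side centre [ 485.8 -233.8] size [14.5 94.5] yaw -2.35 mean [ 486.3 -233.8]
copper centre [ 489.2 -278.5] size [70.5 92.6] yaw -1.55 mean [ 488.7 -278.7]
tray 0.86 [224.0, 168.2, 284.5, 236.7]
fence_side 0.46 [222.7, 164.3, 282.4, 238.2]
```

```bash
python3 -m jog '[[[17,37,0],[0,0,-3.5],0.2],[[33,73,0],[0,0,-7],0.2],[[50,110,0],[0,0,-10.5],0.2],[[66,146,0],[0,0,-14],0.2],[[83,183,0],[0,0,-17.5],0.2],[[99,219,0],[0,0,-21],0.2],[[116,256,0],[0,0,-24.5],0.2],[[132,292,0],[0,0,-27.8],0.2]]' 60
python3 -m jog '[[[17,37,0],[0,0,0],0.2],[[33,73,0],[0,0,0],0.2],[[50,110,0],[0,0,0],0.2],[[66,146,0],[0,0,0],0.2],[[83,183,0],[0,0,0],0.2],[[99,219,0],[0,0,0],0.2],[[116,256,0],[0,0,0],0.2],[[132,292,0],[0,0,0],0.2]]'
python3 -c "from rig import ctrl,sensors;print(ctrl.tip_extent,sensors.sense())"
```

```text
time_s: 1.82
eef_pos: [279.3, -210.2, 217.4]
ee_rot: [0.0, 0.995, -0.102, 0.0]
force: [1.0, -0.7, 0.6]
grip_width: 0.802
time_s: 2.48
eef_pos: [411.4, 82.3, 217.4]
ee_rot: [0.0, 0.995, -0.1, 0.0]
force: [0.5, -2.5, -0.2]
grip_width: 0.804
17.0 {'time_s': 2.4833, 'joints': array([-8.33446156e-02,  7.66323956e-02,  1.78700031e+00, -5.14508020e-05,
        1.27705958e+00,  1.68836579e+00]), 'dq': array([ 1.14286251e+00,  6.06502913e-01, -6.50239940e-01,  5.49372374e-04,
        3.59379766e-02,  1.13541564e+00]), 'tau': array([ -4.93555292, -34.23709989, -21.8509841 ,   0.16146363,
         0.10158078,  -1.38354409]), 'eef_pos': array([411.44473891,  82.32046254, 217.42635245]), 'ee_rot': array([ 1.69199541e-05,  9.94959078e-01, -1.00280750e-01,  4.50538081e-04]), 'force': array([ 0.46767015, -2.47506542, -0.16650271]), 'wrist_torque': array([-0.09216382, -0.03803861, -0.04062733]), 'grip_width': 0.8035876364852245}
```

```bash
python3 -m jog '[[[16,35,0],[0,0,0],0.2],[[32,71,0],[0,0,0],0.2],[[48,106,-10],[0,0,0],0.2],[[64,142,-25],[0,0,0],0.2],[[78,172,-40],[0,0,0],0.2],[[88,194,-55],[0,0,0],0.2],[[90,199,-67],[0,0,0],0.2],[[90,199,-67],[0,0,0],0.2]]'
python3 - <<'E'
from h import *
p=capture("wrist");cv2.imwrite("pics/w1.png",p["color"])
c=p["color"].astype(int);b,g,r=c[...,0],c[...,1],c[...,2]
m=((b>130)&(r<110)&(b-g>50)).astype(np.uint8)
n,l,s,ce=cv2.connectedComponentsWithStats(m)
K=np.linalg.inv(p["camera_matrix"])
for k in range(1,n):
    if s[k,4]<300: continue
    v,u=np.nonzero(l==k);z=p["z_map"][v,u]
    X=(np.stack([u,v,np.ones_like(u)]).T@K.T)*z[:,None];X=(X-p["t"])@p["R"]
    h=X[:,2];X=X[(h>35)&(h<46)]
    q=cv2.minAreaRect(X[:,:2].astype(np.float32));print(s[k],len(X),np.median(h),q,X.mean(0))
for q in("module_blue_center",):
    for x in place_of(p,q)[:3]: print(x, w(p,x["centre"][1],x["centre"][0],22))
print((-p["R"].T@p["t"]).round(),sensors.sense()["eef_pos"])
E
```

```text
time_s: 3.15
eef_pos: [499.9, 279.6, 147.3]
ee_rot: [0.001, 0.995, -0.1, -0.002]
force: [-0.1, 0.1, -0.7]
grip_width: 0.798
[ 301  171   38   50 1189] 1152 39.97624968077312 ((500.33843994140625, 280.35791015625), (35.63447189331055, 49.51608657836914), 78.55127716064453) [503.10004475 282.35161917  40.01187671]
[  58  240   63   94 1150] 0 11.261326374823046 ((0.0, 0.0), (0.0, 0.0), 0.0) [nan nan nan]
{'centre': [316.8, 258.6], 'p': 0.94} [361.10713411 383.25775649  22.        ]
{'centre': [216.8, 199.9], 'p': 0.72} [497.74021147 410.0622157   22.        ]
{'centre': [190.7, 320.4], 'p': 0.55} [500.22159119 279.28591949  22.        ]
[578. 265. 304.] [500.7680205  278.28853169 150.37544546]<stdin>:12: RuntimeWarning: Mean of empty slice.
  ret = um.true_divide(
```

View pics/w1.png

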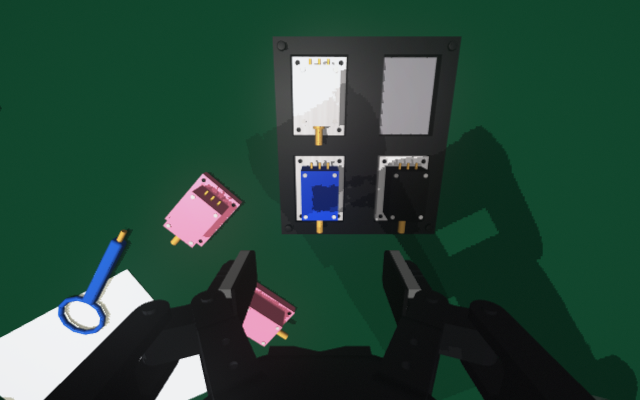

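The wrist view confirms the target: blue cover at (320,190) in the tray, jack down-image. The centre fits at (500.4, 280), yaw −11.5°, cover top at 40 mm. I descend and grip.

```bash
python3 -m jog '[[[0,1,-25],[0,0,0],0.2],[[0,1,-50],[0,0,0],0.2],[[0,1,-75],[0,0,0],0.2],[[0,1,-95],[0,0,0],0.2],[[0,1,-106],[0,0,0],0.2],[[0,1,-112],[0,0,0],0.2],[[0,1,-115],[0,0,0],0.2],[[0,1,-115],[0,0,0],0.2]]'
python3 -m jog '[[[0,0,0],[0,0,0],0.4],[[0,0,0],[0,0,0],0.6],[[0,0,0],[0,0,0],0.8],[[0,0,0],[0,0,0],0.8],[[0,0,0],[0,0,0],0.8],[[0,0,0],[0,0,0],0.8],[[0,0,0],[0,0,0],0.8],[[0,0,0],[0,0,0],0.8]]' 60
python3 -m jog '[[[0,0,3],[0,0,0],0.8],[[0,0,8],[0,0,0],0.8],[[0,0,14],[0,0,0],0.8],[[0,0,22],[0,0,0],0.8],[[0,0,32],[0,0,0],0.8],[[0,0,45],[0,0,0],0.8],[[0,0,60],[0,0,0],0.8],[[0,0,65],[0,0,0],0.8]]'
```

```text
time_s: 3.92
eef_pos: [501.5, 279.8, 36.0]
ee_rot: [-0.0, 0.995, -0.101, 0.001]
force: [-0.1, 0.7, -0.4]
grip_width: 0.802
time_s: 4.58
eef_pos: [501.0, 280.0, 35.2]
ee_rot: [0.0, 0.995, -0.101, -0.0]
force: [0.0, 0.4, 0.0]
grip_width: 0.203
time_s: 5.25
eef_pos: [502.0, 280.4, 103.1]
ee_rot: [-0.001, 0.995, -0.1, 0.002]
force: [-0.2, -0.2, 1.3]
grip_width: 0.201
```

Opening equals the command, so there may be no grip. I'll check.

Run:
```python
from h import *
p=capture("wrist");cv2.imwrite("pics/w2.png",p["color"]);print(sensors.sense())
```

```text
{'time_s': 5.3, 'joints': array([ 3.05655527e-01,  5.27845265e-01,  1.49312568e+00, -1.16664430e-05,
        1.11633020e+00,  2.07776164e+00]), 'dq': array([-0.0006837 ,  0.03072811,  0.0291261 ,  0.00091542, -0.04017481,
        0.00201703]), 'tau': array([-1.31334420e-01, -4.58980072e+01, -2.19018245e+01, -5.62565532e-03,
        1.36202448e-01,  2.72961984e-05]), 'eef_pos': array([502.04813842, 280.36776465, 102.98994339]), 'ee_rot': array([-8.43231540e-04,  9.94936537e-01, -1.00482250e-01,  1.97313166e-03]), 'force': array([0.54262729, 0.68544644, 1.33704299]), 'wrist_torque': array([0.04641233, 0.01937988, 0.06163872]), 'grip_width': 0.20347134814723755}
```

View pics/w2.png

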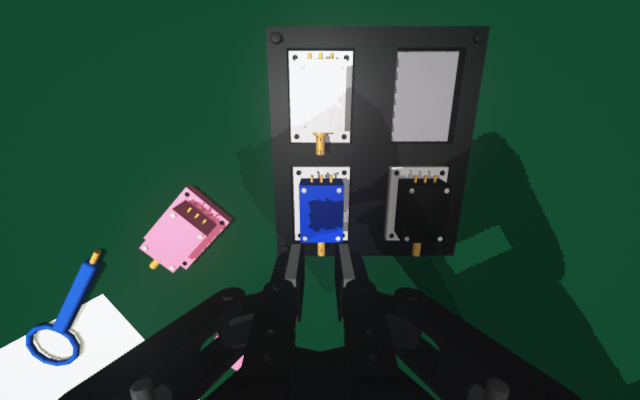

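Run:
```python
from h import *
from scipy.spatial.transform import Rotation as Ro
p=capture("wrist");s=sensors.sense();K=p["camera_matrix"];print(K.round(1),(-p["R"].T@p["t"]).round(),p["R"].round(2))
q=s["ee_rot"];R=Ro.from_quat([*q[1:],q[0]]).as_matrix();print(R.round(2))
for y in(0,18,-18):
  for z in(17,-2):
    X=s["eef_pos"]+R@[0,y,z];c=p["R"]@X+p["t"];a=K@c;print(y,z,X.round(),c.round(),(a/a[2]).round())
z=p["z_map"]
for v in (250,260,270,280): 
  print(v,z[v,285:360:5].round())
X=w(p,292,262);print(X, w(p,347,262), w(p,297,250),w(p,342,250))
```

```text
[[284.3   0.  319.2]
 [  0.  284.3 202.8]
 [  0.    0.    1. ]] [579. 265. 260.] [[-0.2  -0.98 -0.  ]
 [-0.93  0.19  0.3 ]
 [-0.3   0.06 -0.95]]
[[ 0.98 -0.2   0.  ]
 [-0.2  -0.98  0.  ]
 [ 0.   -0.   -1.  ]]
0 17 [502. 280.  85.] [  2.  22. 191.] [322. 235.   1.]
0 -2 [502. 280. 104.] [  2.  28. 173.] [322. 248.   1.]
18 17 [498. 263.  85.] [ 20.  22. 191.] [348. 235.   1.]
18 -2 [498. 263. 104.] [ 20.  28. 173.] [351. 248.   1.]
-18 17 [505. 298.  85.] [-16.  22. 191.] [295. 235.   1.]
-18 -2 [505. 298. 104.] [-16.  28. 173.] [292. 248.   1.]
250 [268. 145. 145. 146. 272. 274. 273. 253. 257. 273. 157. 146. 146. 273.
 272.]
260 [144. 136. 136. 136. 292. 291. 293. 292. 291. 292. 157. 136. 136. 137.
 144.]
270 [135. 128. 128. 128. 295. 295. 295. 295. 297. 294. 157. 129. 128. 128.
 136.]
280 [118. 120. 120. 125. 300. 299. 299. 299. 299. 301. 157. 121. 122. 118.
 119.]
[515.46284836 291.98484621 140.42744366] [510.20961817 266.45863673 140.38478087] [515.27315392 290.5490483  128.32824427] [510.89292778 267.87194003 128.83953802]
```

Run:
```python
from h import *
s=sensors.sense();e=s["eef_pos"];print(e)
for n in("side","top","wrist"):
    p=capture(n);z=p["z_map"];v,u=np.nonzero(z>0)
    X=(np.stack([u,v,np.ones_like(u)]).T@np.linalg.inv(p["camera_matrix"]).T)*z[v,u][:,None];X=(X-p["t"])@p["R"]
    d=np.linalg.norm(X[:,:2]-e[:2],axis=1)
    for a in range(44,300,8):
        k=(d<70)&(X[:,2]>=a)&(X[:,2]<a+8)
        if k.sum(): print(n,a,k.sum(),X[k].min(0).round(),X[k].max(0).round())
    if n=="side":
        a=p["color"]; cv2.imwrite("pics/s2.png",cv2.resize(a[190:310,250:410],None,fx=5,fy=5,interpolation=2))
```

```text
[501.57024097 280.18463747 101.58336226]
side 44 5 [475. 217.  44.] [569. 292.  45.]
side 108 1 [510. 293. 112.] [510. 293. 112.]
side 116 7 [493. 273. 118.] [505. 302. 123.]
side 124 16 [489. 276. 124.] [512. 306. 132.]
side 132 15 [490. 269. 132.] [512. 305. 140.]
side 140 11 [488. 269. 140.] [508. 308. 148.]
side 148 7 [487. 267. 148.] [497. 306. 155.]
side 156 11 [484. 255. 157.] [500. 323. 164.]
side 164 23 [481. 248. 164.] [518. 328. 172.]
side 172 14 [481. 236. 173.] [520. 330. 179.]
side 180 33 [481. 241. 180.] [522. 333. 188.]
side 188 22 [482. 265. 188.] [525. 342. 195.]
side 196 24 [484. 275. 196.] [520. 346. 204.]
side 204 35 [484. 277. 204.] [527. 347. 211.]
side 212 42 [480. 277. 212.] [524. 347. 220.]
side 220 27 [485. 292. 220.] [523. 330. 228.]
side 228 19 [494. 308. 228.] [519. 327. 235.]
side 236 12 [466. 287. 237.] [516. 325. 244.]
side 244 37 [464. 279. 244.] [538. 323. 251.]
side 252 43 [464. 283. 252.] [537. 325. 260.]
side 260 48 [464. 281. 260.] [538. 324. 268.]
side 268 43 [464. 280. 268.] [532. 322. 275.]
side 276 49 [464. 285. 276.] [537. 323. 284.]
side 2
[... 546 characters left out ...]
. 220.] [504. 242. 227.]
wrist 108 13 [504. 271. 114.] [512. 289. 116.]
wrist 116 263 [488. 259. 116.] [515. 300. 124.]
wrist 124 465 [490. 258. 124.] [515. 301. 132.]
wrist 132 541 [489. 258. 132.] [516. 301. 140.]
wrist 140 552 [489. 258. 140.] [516. 301. 148.]
wrist 148 806 [488. 253. 148.] [518. 308. 156.]
wrist 156 1667 [484. 239. 156.] [522. 323. 164.]
wrist 164 5059 [482. 234. 164.] [522. 327. 172.]
wrist 172 3425 [481. 230. 172.] [523. 328. 180.]
wrist 180 5545 [480. 225. 180.] [524. 333. 188.]
wrist 188 7984 [482. 220. 188.] [525. 337. 196.]
wrist 196 9469 [494. 216. 196.] [526. 344. 204.]
wrist 204 3499 [499. 216. 204.] [528. 342. 212.]
wrist 212 3 [523. 284. 212.] [525. 295. 212.]
```

View pics/s2.png

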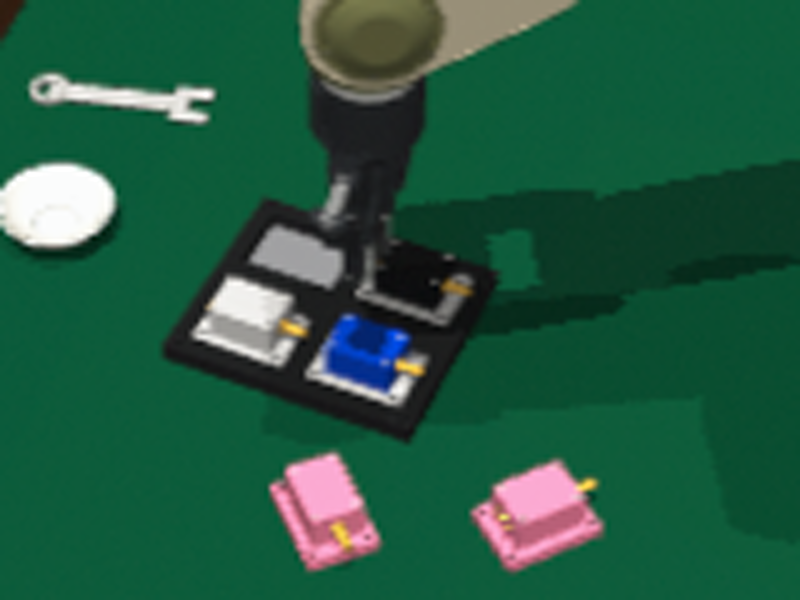

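All three cameras show the fingertips at z≈116, while the reported TCP (102) implies 85. The tool sits about 31 mm higher than reported, so the jaws closed above the cover. xy is right, so I reopen, go lower and check tip height against the camera.

```bash
python3 -m jog '[[[-0.5,0,-8],[0,0,0],0.3],[[-0.5,0,-20],[0,0,0],0.3],[[-0.5,0,-32],[0,0,0],0.3],[[-0.5,0,-45],[0,0,0],0.3],[[-0.5,0,-58],[0,0,0],0.3],[[-0.5,0,-70],[0,0,0],0.3],[[-0.5,0,-76],[0,0,0],0.3],[[-0.5,0,-76],[0,0,0],0.3]]'
cat > tip.py <<'E'
from h import *
s=sensors.sense();e=s["eef_pos"];print(e,s["grip_width"],s["force"])
p=capture("wrist");z=p["z_map"];v,u=np.nonzero(z>0)
X=(np.stack([u,v,np.ones_like(u)]).T@np.linalg.inv(p["camera_matrix"]).T)*z[v,u][:,None];X=(X-p["t"])@p["R"]
d=(X[:,:2]-e[:2])@np.array([[np.cos(-.2),-np.sin(-.2)],[np.sin(-.2),np.cos(-.2)]])
k0=(np.abs(d[:,0])<30)&(np.abs(d[:,1])<60)
dark=p["color"][v,u].max(1)<130
for a in range(2,100,4):
    k=k0&(X[:,2]>=a)&(X[:,2]<a+4)&dark
    L=k&(d[:,1]>0);Rr=k&(d[:,1]<0)
    print(a,L.sum(),Rr.sum(),d[L].min(0).round() if L.any() else '',d[L].max(0).round() if L.any() else '',d[Rr].min(0).round() if Rr.any() else '',d[Rr].max(0).round() if Rr.any() else '')
cv2.imwrite("pics/tip.png",p["color"][100:400,120:520])
E
python3 tip.py
```

```text
time_s: 6.17
eef_pos: [499.5, 279.7, 22.3]
ee_rot: [0.001, 0.995, -0.101, -0.001]
force: [0.0, 0.4, -0.3]
grip_width: 0.703
[499.5440522  279.67511957  22.33104772] 0.7025231180886412 [ 0.04616783  0.39453113 -0.34115324]
2 75 0 [-25.  27.] [28. 51.]  
6 80 59 [-29.  28.] [30. 28.] [-29. -60.] [ 27. -25.]
10 971 1978 [-30.   3.] [30. 43.] [-30. -60.] [30. -2.]
14 1128 2159 [-30.   2.] [30. 43.] [-30. -60.] [30. -1.]
18 52 51 [25.  2.] [26. 19.] [ 25. -17.] [26. -1.]
22 56 48 [25.  2.] [26. 19.] [ 25. -17.] [26. -1.]
26 67 80 [25.  2.] [30. 19.] [ 25. -17.] [30. -0.]
30 84 77 [25.  0.] [29. 18.] [ 25. -17.] [30. -0.]
34 97 86 [25.  0.] [26. 19.] [ 25. -17.] [26. -0.]
38 1708 2067 [-19.   0.] [26. 31.] [-25. -29.] [26. -0.]
42 66 71 [-11.  31.] [11. 38.] [-10. -35.] [ 21. -13.]
46 120 116 [-10.  31.] [12. 44.] [-10. -41.] [ 12. -28.]
50 164 158 [-11.  31.] [12. 45.] [-11. -43.] [ 12. -28.]
54 167 165 [-10.  31.] [12. 45.] [-11. -42.] [ 12. -28.]
58 182 188 [-11.  31.] [12. 45.] [-10. -43.] [ 12. -28.]
62 209 198 [-11.  31.] [12. 45.] [-11. -42.] [ 12. -28.]
66 224 235 [-11.  31.] [12. 45.] [-11. -43.] [ 12. -28.]
70 224 232 [-11.  31.] [12. 45.] [-10. -42.] [ 12. -28.]
74 210 194 [-11.  31.] [12. 43.] [-10. -35.] [ 12. -28.]
78 285 289 [-6. 31.] [13. 44.] [ -6. -41.] [ 13. -28.]
82 214 198 [ 4. 32.] [15. 54.] [  5. -52.] [ 14. -30.]
86 485 491 [ 6. 31.] [15. 59.] [  6. -60.] [ 15. -29.]
90 770 786 [-11.  29.] [15. 60.] [-13. -60.] [ 14. -26.]
94 1883 1924 [-12.  27.] [15. 60.] [-12. -60.] [ 15. -25.]
98 958 1146 [-12.  26.] [16. 60.] [-12. -60.] [ 16. -23.]
```

View pics/tip.png

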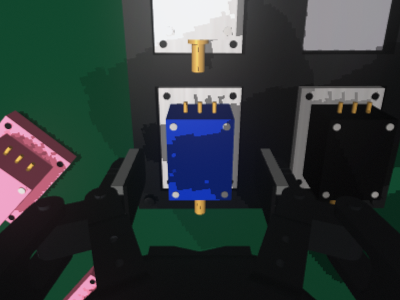

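The tips stand at z≈42 with reported 22 (offset +20), centred on the cover. I go down 22 mm more, close, then lift.

```bash
python3 -m jog '[[[0.5,0,-5],[0,0,0],0.3],[[0.5,0,-10],[0,0,0],0.3],[[0.5,0,-15],[0,0,0],0.3],[[0.5,0,-19],[0,0,0],0.3],[[0.5,0,-21],[0,0,0],0.3],[[0.5,0,-22],[0,0,0],0.3],[[0.5,0,-22],[0,0,0],0.3],[[0.5,0,-22],[0,0,0],0.3]]'
python3 -m jog '[[[0,0,0],[0,0,0],0.4],[[0,0,0],[0,0,0],0.5],[[0,0,0],[0,0,0],0.6],[[0,0,0],[0,0,0],0.75],[[0,0,0],[0,0,0],0.75],[[0,0,0],[0,0,0],0.75],[[0,0,0],[0,0,0],0.75],[[0,0,0],[0,0,0],0.75]]' 60
python3 -m jog '[[[0,0,2],[0,0,0],0.75],[[0,0,5],[0,0,0],0.75],[[0,0,10],[0,0,0],0.75],[[0,0,18],[0,0,0],0.75],[[0,0,30],[0,0,0],0.75],[[0,0,45],[0,0,0],0.75],[[0,0,60],[0,0,0],0.75],[[0,0,65],[0,0,0],0.75]]'
```

```text
time_s: 6.88
eef_pos: [501.1, 280.0, 2.3]
ee_rot: [-0.0, 0.995, -0.101, 0.0]
force: [-0.2, -0.4, 0.2]
grip_width: 0.699
time_s: 7.55
eef_pos: [501.2, 280.0, 2.7]
ee_rot: [-0.0, 0.995, -0.101, 0.0]
force: [-1.3, -0.7, 6.0]
grip_width: 0.408
time_s: 8.22
eef_pos: [502.1, 280.4, 70.3]
ee_rot: [-0.001, 0.995, -0.1, 0.002]
force: [-0.5, -1.4, -2.0]
grip_width: 0.41
```

Gripped (opening 35 mm, about 2 N of weight). Carrying it to the fixture.

```bash
python3 -m jog '[[[0,-5,0],[0,0,0],0.75],[[0,-20,0],[0,0,1],0.75],[[0,-50,0],[0,0,2],0.75],[[0,-85,0],[0,0,4],0.75],[[-2,-120,0],[0,0,6],0.75],[[-3,-155,0],[0,0,8],0.75],[[-4,-190,0],[0,0,9],0.75],[[-5,-225,0],[0,0,9.8],0.75]]'
python3 -m jog '[[[-1,-35,0],[0,0,0],0.75],[[-2,-70,0],[0,0,0],0.75],[[-3,-105,0],[0,0,0],0.75],[[-4,-140,0],[0,0,0],0.75],[[-5,-175,0],[0,0,0],0.75],[[-6,-210,0],[0,0,0],0.75],[[-7,-245,0],[0,0,0],0.75],[[-8,-275,0],[0,0,0],0.75]]'
python3 -m jog '[[[-1,-25,0],[0,0,0],0.75],[[-1,-45,0],[0,0,0],0.75],[[-1,-56,0],[0,0,0],0.75],[[-1,-60,0],[0,0,0],0.75],[[-1,-60,0],[0,0,0],0.75],[[-1,-60,0],[0,0,0],0.75],[[-1,-60,0],[0,0,0],0.75],[[-1,-60,0],[0,0,0],0.75]]'
cat > fx.py <<'E'
from h import *
s=sensors.sense();print(s["eef_pos"].round(1),s["ee_rot"].round(4),s["grip_width"],s["force"].round(1))
p=capture("wrist");cv2.imwrite("pics/fx.png",p["color"])
z=p["z_map"];v,u=np.nonzero(z>0)
X=(np.stack([u,v,np.ones_like(u)]).T@np.linalg.inv(p["camera_matrix"]).T)*z[v,u][:,None];X=(X-p["t"])@p["R"]
c=p["color"][v,u].astype(int);b,g,r=c.T
def rect(k,n):
    P=X[k]
    if len(P)<20: return print(n,len(P))
    zt=np.median(P[:,2]);P=P[np.abs(P[:,2]-zt)<2.5]
    q=cv2.minAreaRect(P[:,:2].astype(np.float32));print(n,len(P),"z",zt.round(1),"c",np.round(q[0],1),"sz",np.round(q[1],1),"ang",round(q[2],2),"min",P.min(0).round(1),"max",P.max(0).round(1))
near=(abs(X[:,0]-s["eef_pos"][0])<130)&(abs(X[:,1]-s["eef_pos"][1])<130)
rect(near&(b>110)&(b-r>60)&(X[:,2]>45),"cover")
ye=near&(r>120)&(r-b>60)&(abs(r-g)<70)&(X[:,2]<30)&(X[:,2]>23)
rect(ye&(X[:,0]>533)&(X[:,2]>24),"end")
rect(ye&(X[:,1]>-246)&(X[:,0]<533),"side")
E
python3 fx.py
```

```text
time_s: 8.88
eef_pos: [495.1, 53.2, 66.7]
ee_rot: [-0.0, 1.0, -0.015, -0.001]
force: [0.3, -0.2, -1.6]
grip_width: 0.407
time_s: 9.55
eef_pos: [487.0, -222.3, 66.6]
ee_rot: [-0.0, 1.0, -0.016, -0.0]
force: [0.8, 0.6, -1.5]
grip_width: 0.412
time_s: 10.22
eef_pos: [487.1, -279.0, 67.2]
ee_rot: [-0.0, 1.0, -0.015, -0.0]
force: [0.1, -0.7, -1.8]
grip_width: 0.409
[ 487.1 -279.    67.2] [-1.000e-04  9.999e-01 -1.460e-02 -1.000e-04] 0.40904543183061925 [ 0.1 -0.7 -1.8]
cover 6242 z 104.6 c [ 486.5 -277.6] sz [36.3 51.5] ang 88.56 min [ 460.7 -296.1  102.2] max [ 512.5 -259.2  106.8]
end 2280 z 26.1 c [ 543.  -279.9] sz [ 17.  102.8] ang 1.98 min [ 533.  -331.3   24. ] max [ 550.2 -228.8   28.6]
side 1526 z 26.0 c [ 492.7 -233.1] sz [12.6 81. ] ang 88.41 min [ 452.3 -240.2   23.6] max [ 533.  -226.1   28.1]
```

View pics/fx.png

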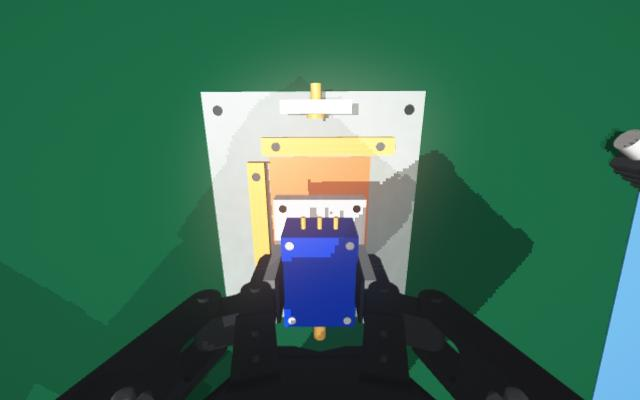

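Held square over the fixture: cover yaw −1.4° against fence −1.6°, gaps of about 15 mm (end) and 13 mm (side), underside at 68.6. Lowering to the plate.

```bash
python3 -m jog '[[[0,0,-8],[0,0,0],0.75],[[0,0,-18],[0,0,0],0.75],[[0,0,-28],[0,0,0],0.75],[[0,0,-37],[0,0,0],0.75],[[0,0,-43],[0,0,0],0.75],[[0,0,-46],[0,0,0],0.75],[[0,0,-47],[0,0,0],0.75],[[0,0,-47],[0,0,0],0.75]]'
python3 -m jog '[[[0,0,-0.5],[0,0,0],0.75],[[0,0,-1],[0,0,0],0.75],[[0,0,-1.5],[0,0,0],0.75],[[0,0,-2],[0,0,0],0.75],[[0,0,-2.5],[0,0,0],0.75],[[0,0,-2.5],[0,0,0],0.75],[[0,0,-2.5],[0,0,0],0.75],[[0,0,-2.5],[0,0,0],0.75]]'
```

```text
time_s: 10.93
eef_pos: [487.0, -280.1, 20.1]
ee_rot: [-0.0, 1.0, -0.015, -0.0]
force: [-0.5, -1.0, -1.9]
grip_width: 0.41
time_s: 11.6
eef_pos: [487.0, -280.0, 17.7]
ee_rot: [0.0, 1.0, -0.015, 0.0]
force: [0.8, 0.0, -2.0]
grip_width: 0.408
```

```bash
python3 -m jog '[[[0,0,-0.2],[0,0,0],0.75],[[0,0,-0.4],[0,0,0],0.75],[[0,0,-0.6],[0,0,0],0.75],[[0,0,-0.8],[0,0,0],0.75],[[0,0,-1],[0,0,0],0.75],[[0,0,-1],[0,0,0],0.75],[[0,0,-1],[0,0,0],0.75],[[0,0,-1],[0,0,0],0.75]]'
python3 -m jog '[[[0,0,-0.2],[0,0,0],0.75],[[0,0,-0.4],[0,0,0],0.75],[[0,0,-0.6],[0,0,0],0.75],[[0,0,-0.6],[0,0,0],0.75],[[0,0,-0.6],[0,0,0],0.75],[[0,0,-0.6],[0,0,0],0.75],[[0,0,-0.6],[0,0,0],0.75],[[0,0,-0.6],[0,0,0],0.75]]'
```

```text
time_s: 12.27
eef_pos: [487.0, -280.0, 16.7]
ee_rot: [-0.0, 1.0, -0.015, -0.0]
force: [-0.1, -0.8, -1.8]
grip_width: 0.409
time_s: 12.93
eef_pos: [487.0, -280.0, 16.6]
ee_rot: [0.0, 1.0, -0.015, 0.0]
force: [-2.8, 0.9, 4.8]
grip_width: 0.407
```

Plate contact (about 7 N down). Sliding towards both fences.

```bash
python3 -m jog '[[[2,2,0],[0,0,0],0.75],[[4,4,0],[0,0,0],0.75],[[6,6,0],[0,0,0],0.75],[[8,8,0],[0,0,0],0.75],[[10,9,0],[0,0,0],0.75],[[11,10,0],[0,0,0],0.75],[[12,10,0],[0,0,0],0.75],[[12,10,0],[0,0,0],0.75]]'
python3 -m jog '[[[0.5,0,0],[0,0,0],0.75],[[1,0,0],[0,0,0],0.75],[[1.5,0,0],[0,0,0],0.75],[[2,0,0],[0,0,0],0.75],[[2.5,0,0],[0,0,0],0.75],[[3,0,0],[0,0,0],0.75],[[3,0,0],[0,0,0],0.75],[[3,0,0],[0,0,0],0.75]]'
```

```text
time_s: 13.6
eef_pos: [499.1, -270.2, 16.6]
ee_rot: [0.0, 1.0, -0.015, -0.0]
force: [-5.0, -1.9, 8.1]
grip_width: 0.41
time_s: 14.27
eef_pos: [501.7, -270.0, 16.6]
ee_rot: [0.0, 1.0, -0.015, -0.001]
force: [-8.1, -0.2, 9.7]
grip_width: 0.412
```

```bash
python3 -m jog '[[[0.3,0,0],[0,0,0],0.75],[[0.6,0,0],[0,0,0],0.75],[[0.9,0,0],[0,0,0],0.75],[[1.2,0,0],[0,0,0],0.75],[[1.2,0,0],[0,0,0],0.75],[[1.2,0,0],[0,0,0],0.75],[[1.2,0,0],[0,0,0],0.75],[[1.2,0,0],[0,0,0],0.75]]'
python3 -m jog '[[[0,0.5,0],[0,0,0],0.75],[[0,1,0],[0,0,0],0.75],[[0,1.5,0],[0,0,0],0.75],[[0,2,0],[0,0,0],0.75],[[0,2.5,0],[0,0,0],0.75],[[0,3,0],[0,0,0],0.75],[[0,3,0],[0,0,0],0.75],[[0,3,0],[0,0,0],0.75]]'
```

```text
time_s: 14.93
eef_pos: [502.8, -269.9, 16.6]
ee_rot: [-0.0, 1.0, -0.015, -0.001]
force: [-6.6, -1.1, 10.0]
grip_width: 0.405
time_s: 15.6
eef_pos: [503.3, -268.4, 16.7]
ee_rot: [0.001, 1.0, -0.015, 0.0]
force: [-5.5, -7.3, 4.2]
grip_width: 0.409
```

```bash
python3 -m jog '[[[0.3,0.2,0],[0,0,0],0.75],[[0.6,0.4,0],[0,0,0],0.75],[[0.9,0.6,0],[0,0,0],0.75],[[1.2,0.6,0],[0,0,0],0.75],[[1.2,0.6,0],[0,0,0],0.75],[[1.2,0.6,0],[0,0,0],0.75],[[1.2,0.6,0],[0,0,0],0.75],[[1.2,0.6,0],[0,0,0],0.75]]'
python3 fx.py
```

```text
time_s: 16.27
eef_pos: [503.3, -268.3, 16.7]
ee_rot: [0.001, 1.0, -0.015, -0.001]
force: [-13.6, -10.1, 8.3]
grip_width: 0.403
[ 503.3 -268.3   16.7] [ 0.0015  0.9999 -0.0151 -0.001 ] 0.40318442942131216 [-13.6 -10.1   8.3]
cover 6244 z 54.1 c [ 502.3 -267. ] sz [36.5 51.6] ang 88.8 min [ 476.6 -285.8   52.2] max [ 528.3 -248.5   56. ]
end 3751 z 26.1 c [ 541.8 -279.9] sz [ 17.4 103.1] ang 0.14 min [ 533.  -331.4   24. ] max [ 550.5 -228.4   28.1]
side 1032 z 26.1 c [ 486.  -232.9] sz [12.3 94. ] ang 88.45 min [ 438.9 -240.2   24.2] max [ 533.  -227.1   28. ]
```

View pics/fx.png

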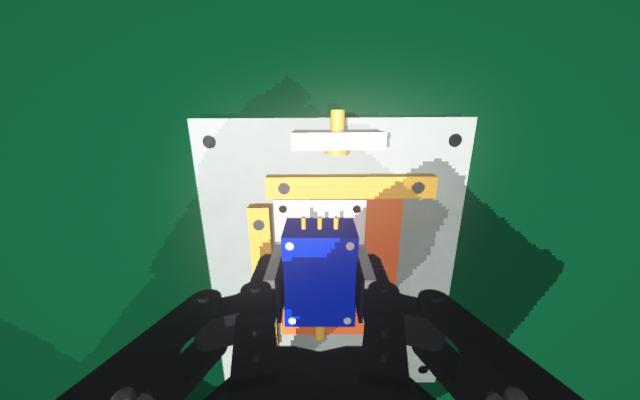

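The end fence is touched (x stopped at 503.3), but y stalls by friction with an estimated 2 mm gap left at the side fence (flange edge col 274 against fence col 270). I back off x slightly and seat the side first.

```bash
python3 -m jog '[[[-1,0,0.2],[0,0,0],0.75],[[-2,0,0.3],[0,0,0],0.75],[[-2.5,0,0.4],[0,0,0],0.75],[[-2.5,0,0.4],[0,0,0],0.75],[[-2.5,0.3,0.4],[0,0,0],0.75],[[-2.5,0.6,0.4],[0,0,0],0.75],[[-2.5,0.6,0.4],[0,0,0],0.75],[[-2.5,0.6,0.4],[0,0,0],0.75]]'
python3 -m jog '[[[0,0.3,0],[0,0,0],0.75],[[0,0.6,0],[0,0,0],0.75],[[0,0.9,0],[0,0,0],0.75],[[0,1,0],[0,0,0],0.75],[[0,1,0],[0,0,0],0.75],[[0,1,0],[0,0,0],0.75],[[0,1,0],[0,0,0],0.75],[[0,1,0],[0,0,0],0.75]]'
python3 -m jog '[[[0,0.3,0],[0,0,0],0.75],[[0,0.6,0],[0,0,0],0.75],[[0,0.9,0],[0,0,0],0.75],[[0,1,0],[0,0,0],0.75],[[0,1,0],[0,0,0],0.75],[[0,1,0],[0,0,0],0.75],[[0,1,0],[0,0,0],0.75],[[0,1,0],[0,0,0],0.75]]'
```

```text
time_s: 16.98
eef_pos: [502.2, -265.9, 16.7]
ee_rot: [0.0, 1.0, -0.015, 0.0]
force: [2.1, -2.4, 2.4]
grip_width: 0.408
time_s: 17.65
eef_pos: [502.1, -265.5, 16.7]
ee_rot: [0.001, 1.0, -0.015, 0.0]
force: [1.2, -5.9, 2.9]
grip_width: 0.405
time_s: 18.32
eef_pos: [502.1, -265.4, 16.7]
ee_rot: [0.002, 1.0, -0.015, 0.001]
force: [1.7, -9.6, 0.2]
grip_width: 0.41
```

```bash
python3 -m jog '[[[0.4,0,0],[0,0,0],0.75],[[0.8,0.1,0],[0,0,0],0.75],[[1.2,0.2,0],[0,0,0],0.75],[[1.6,0.3,-0.1],[0,0,0],0.75],[[2,0.4,-0.2],[0,0,0],0.75],[[2.4,0.5,-0.3],[0,0,0],0.75],[[2.4,0.5,-0.3],[0,0,0],0.75],[[2.4,0.5,-0.3],[0,0,0],0.75]]'
python3 -m jog '[[[0.3,0.2,0],[0,0,0],0.75],[[0.6,0.4,0],[0,0,0],0.75],[[0.9,0.6,0],[0,0,0],0.75],[[1,0.8,0],[0,0,0],0.75],[[1,1,0],[0,0,0],0.75],[[1,1,0],[0,0,0],0.75],[[1,1,0],[0,0,0],0.75],[[1,1,0],[0,0,0],0.75]]'
python3 fx.py
```

```text
time_s: 18.98
eef_pos: [502.3, -265.3, 16.7]
ee_rot: [0.001, 1.0, -0.014, -0.002]
force: [-14.6, -13.1, 10.4]
grip_width: 0.41
time_s: 19.65
eef_pos: [502.5, -265.2, 16.8]
ee_rot: [0.002, 1.0, -0.014, -0.003]
force: [-20.1, -16.8, 12.0]
grip_width: 0.408
[ 502.5 -265.2   16.8] [ 0.0021  0.9999 -0.0142 -0.0028] 0.40809535921134554 [-20.1 -16.8  12. ]
cover 6236 z 54.2 c [ 501.8 -264. ] sz [35.9 51.3] ang 88.5 min [ 476.2 -282.5   51.8] max [ 527.8 -245.4   56.4]
end 3709 z 26.1 c [ 542. -280.] sz [ 17.2 103.3] ang 0.45 min [ 533.1 -331.6   24. ] max [ 550.3 -228.4   28.5]
side 996 z 26.1 c [ 484.4 -232.7] sz [12.  97.2] ang 88.98 min [ 435.7 -239.2   24. ] max [ 533.  -227.1   28. ]
```

```bash
cat > gap.py <<'E'
from h import *
p=capture("wrist");z=p["z_map"];v,u=np.nonzero(z>0)
D=np.stack([u,v,np.ones_like(u)]).T@np.linalg.inv(p["camera_matrix"]).T
X=(D*z[v,u][:,None]-p["t"])@p["R"]
o=-p["R"].T@p["t"];dw=D@p["R"]
t=np.radians(-1.55);ex=np.array([np.cos(t),np.sin(t)]);ey=np.array([-np.sin(t),np.cos(t)])
c=p["color"][v,u].astype(int);b,g,r=c.T;ref=np.array([540,-240.])
def pr(h): Y=o+dw*((h-o[2])/dw[:,2])[:,None];q=Y[:,:2]-ref;return q@ex,q@ey
a,e=pr(26)
br=(r-b>60)&(g-b>40)&(abs(X[:,2]-26)<3)
k=br&(a>-5)&(a<20)&(e<0)&(e>-75)
for lo in range(-75,0,15):
    m=k&(e>=lo)&(e<lo+15);print("end y",lo,"a min/max",np.percentile(a[m],[1,5,95,99]).round(1))
k=br&(e>-6)&(e<20)&(a<-12)&(a>-100)
for lo in range(-60,-10,12):
    m=k&(a>=lo)&(a<lo+12)
    if m.sum()>10: print("side x",lo,m.sum(),np.percentile(e[m],[1,5,95,99]).round(1))
a2,e2=pr(54);k=(b>110)&(b-r>60)&(abs(X[:,2]-54)<2)
print("cover a",np.percentile(a2[k],[.5,2,98,99.5]).round(1),"e",np.percentile(e2[k],[.5,2,98,99.5]).round(1))
f,h=pr(28);k=(np.abs(X[:,2]-28)<1.5)&(c.min(1)>100)&(c.max(1)-c.min(1)<50)&(f>-40)&(f<20)&(h>-60)&(h<10)
print("flange",k.sum(),"a",np.percentile(f[k],[.5,2,98,99.5]).round(1),"e",np.percentile(h[k],[.5,2,98,99.5]).round(1))
cv2.imwrite("pics/gap.png",cv2.resize(p["color"][150:270,230:390],None,fx=5,fy=5,interpolation=0))
E
python3 gap.py
```

```text
end y -75 a min/max [-1.5 -1.  10.1 10.7]
end y -60 a min/max [-2.  -1.4 10.2 10.7]
end y -45 a min/max [-1.9 -1.4 10.2 10.8]
end y -30 a min/max [-1.9 -1.3 10.3 10.8]
end y -15 a min/max [-1.8 -1.2 10.4 10.9]
side x -48 32 [ 7.8  8.2 11.5 11.7]
side x -36 347 [ 0.7  1.4 11.2 11.6]
side x -24 316 [ 0.6  1.  11.3 11.7]
cover a [-62.2 -61.5 -13.1 -12.5] e [-42.5 -41.9  -7.9  -7.4]
flange 2137 a [-28.5 -26.4  -0.9   4.9] e [-50.  -49.6  -0.2   6.9]
```

View pics/gap.png

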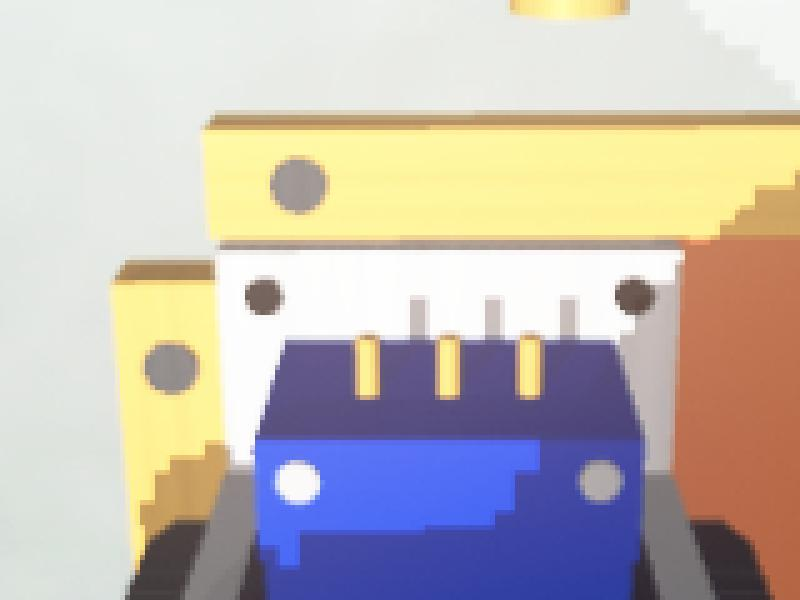

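The module looks flush and square on both fences (crop rows 240, col 217–225). eef x is 0.8 mm short of the earlier stop, so I check that the end contact isn't just friction: ease y a little and push x more.

```bash
python3 -m jog '[[[0,-0.5,0.1],[0,0,0],0.75],[[0,-1,0.2],[0,0,0],0.75],[[0,-1.5,0.3],[0,0,0],0.75],[[0,-2,0.4],[0,0,0],0.75],[[0,-2,0.4],[0,0,0],0.75],[[0,-2,0.4],[0,0,0],0.75],[[0,-2,0.4],[0,0,0],0.75],[[0,-2,0.4],[0,0,0],0.75]]'
python3 -m jog '[[[0.3,0,0],[0,0,0],0.75],[[0.6,0,0],[0,0,0],0.75],[[0.9,0,0],[0,0,0],0.75],[[1,0,0],[0,0,0],0.75],[[1,0,0],[0,0,0],0.75],[[1,0,0],[0,0,0],0.75],[[1,0,0],[0,0,0],0.75],[[1,0,0],[0,0,0],0.75]]'
```

```text
time_s: 20.42
eef_pos: [502.5, -265.3, 16.7]
ee_rot: [0.0, 1.0, -0.014, -0.003]
force: [-17.2, -8.7, 12.2]
grip_width: 0.41
time_s: 21.08
eef_pos: [503.4, -265.3, 16.8]
ee_rot: [0.0, 1.0, -0.014, -0.003]
force: [-17.9, -9.1, 12.6]
grip_width: 0.408
```

```bash
python3 gap.py | tail -2
python3 -m jog '[[[0.3,0,0],[0,0,0],0.75],[[0.6,0,0],[0,0,0],0.75],[[0.9,0,0],[0,0,0],0.75],[[1,0,0],[0,0,0],0.75],[[1,0,0],[0,0,0],0.75],[[1,0,0],[0,0,0],0.75],[[1,0,0],[0,0,0],0.75],[[1,0,0],[0,0,0],0.75]]'
python3 gap.py|tail -2
```

```text
cover a [-61.3 -60.6 -12.1 -11.6] e [-42.6 -42.1  -8.1  -7.5]
flange 2073 a [-27.6 -25.7  -1.9   5.6] e [-50.1 -49.7  -0.4   6.6]
time_s: 21.8
eef_pos: [503.4, -265.3, 16.8]
ee_rot: [0.0, 1.0, -0.014, -0.005]
force: [-24.1, -8.3, 16.3]
grip_width: 0.403
cover a [-61.2 -60.6 -12.5 -11.9] e [-42.7 -42.1  -8.1  -7.5]
flange 2078 a [-27.8 -25.7   3.1   5.8] e [-50.1 -49.7  -0.3   6.9]
```

The module did slide 0.9 mm and has now stopped at 503.4, the same stop as earlier, with Fx rising 6 N/mm, so this is real end-fence contact. I ease the down-press to cut plate friction, then press both a bit more.

```bash
python3 -m jog '[[[0,0,0.3],[0,0,0],0.75],[[0,0,0.6],[0,0,0],0.75],[[0,0,0.9],[0,0,0],0.75],[[0.3,0.5,0.9],[0,0,0],0.75],[[0.6,1,0.9],[0,0,0],0.75],[[0.8,1.5,0.9],[0,0,0],0.75],[[0.8,1.5,0.9],[0,0,0],0.75],[[0.8,1.5,0.9],[0,0,0],0.75]]'
python3 -m jog '[[[0.2,0.3,0],[0,0,0],0.75],[[0.5,0.6,0],[0,0,0],0.75],[[0.5,1,0],[0,0,0],0.75],[[0.5,1,0],[0,0,0],0.75],[[0.5,1,0],[0,0,0],0.75],[[0.5,1,0],[0,0,0],0.75],[[0.5,1,0],[0,0,0],0.75],[[0.5,1,0],[0,0,0],0.75]]'
python3 gap.py; python3 fx.py
```

```text
time_s: 22.52
eef_pos: [503.5, -265.2, 16.9]
ee_rot: [0.001, 1.0, -0.014, -0.005]
force: [-26.8, -17.8, 8.4]
grip_width: 0.409
time_s: 23.18
eef_pos: [503.5, -265.2, 16.9]
ee_rot: [0.002, 1.0, -0.014, -0.006]
force: [-29.6, -23.5, 8.1]
grip_width: 0.408
end y -75 a min/max [-1.6 -1.1 10.1 10.6]
end y -60 a min/max [-2.1 -1.5 10.1 10.7]
end y -45 a min/max [-2.1 -1.5 10.2 10.7]
end y -30 a min/max [-2.  -1.4 10.3 10.8]
end y -15 a min/max [-1.9 -1.4 10.3 10.9]
side x -48 18 [ 9.   9.4 11.5 11.5]
side x -36 320 [ 0.8  1.6 11.2 11.6]
side x -24 309 [ 0.7  1.  11.3 11.6]
cover a [-61.4 -60.6 -12.3 -11.8] e [-42.6 -42.   -7.9  -7.4]
flange 2064 a [-27.6 -25.7   1.1   5.8] e [-50.  -49.6   3.9   7. ]
[ 503.5 -265.2   16.9] [ 0.0018  0.9999 -0.0142 -0.0055] 0.41053363311928837 [-30.3 -22.7   7.6]
cover 6222 z 54.3 c [ 502.5 -264. ] sz [36.  51.4] ang 88.47 min [ 477.1 -282.5   52.4] max [ 528.5 -245.4   56.4]
end 3789 z 26.1 c [ 542. -280.] sz [ 17.4 103.3] ang 0.4 min [ 533.  -331.7   24. ] max [ 550.4 -228.4   28.5]
side 958 z 26.0 c [ 485.1 -232.7] sz [11.8 95.9] ang 89.18 min [ 437.1 -239.2   23.9] max [ 533.  -227.1   28.2]
```

Both stops hold: extra push no longer moves the tool (503.5, −265.2), and forces are 30 N and 23 N, well under 60. Handing in.

```bash
python3 -m jog '[[[0,0,0],[0,0,0],0.75],[[0,0,0],[0,0,0],0.75],[[0,0,0],[0,0,0],0.75],[[0,0,0],[0,0,0],0.75],[[0,0,0],[0,0,0],0.75],[[0,0,0],[0,0,0],0.75],[[0,0,0],[0,0,0],0.75],[[0,0,0],[0,0,0],0.75]]'
python3 -c "from rig import ctrl;print(ctrl.finish_job())"
```

```text
time_s: 23.95
eef_pos: [503.5, -265.2, 16.9]
ee_rot: [0.002, 1.0, -0.014, -0.006]
force: [-30.0, -22.6, 6.8]
grip_width: 0.405
the job is handed in; nothing more can be done
None
```

I lifted the blue-covered module out of the tray, carried it to the fixture and pressed it into the corner. I handed the job in at about 24 s, still gripping it and pressing on both fences.

**Last checks:**
- **Forces:** total force on the tool was 30 N towards the end fence, 23 N towards the side fence and about 7 N down. It was steady, with no drift over the last 0.7 s. These readings include friction, so the load on each fence is lower than its figure and I could not measure it alone.
- **Position:** the camera put the module at yaw −1.5°, level with the fences at about −1.55°. It lay flat (cover top at 54.3 mm, 54 expected) and within about 0.5 mm of both fences. The jack points away from the end fence.
- **Grip:** the opening read about 35 mm, which matches the 36 mm cover.
- **Bystanders:** I did not photograph the rest of the bench again at the end. Nothing touched the other modules or bench things that I could tell from the forces and pictures.

**What went wrong on the way:**
- **First grasp missed:** the jaws closed above the cover. The cameras showed the fingertips about 31 mm higher than the reported tool position implied, so I corrected by the camera and gripped on the second try.
- **Friction:** the module stalled short of the side fence once and about 0.9 mm short of the end fence once. I backed off and reseated it on the side fence, then eased the side press and pushed on to the end fence.

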